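Lift the paint tote level off its board and keep holding it

ROBOT

A 6-joint arm with a two-finger parallel gripper is mounted at the origin on the work surface. World frame = base frame: x ahead of the robot, y to its left, z up, the work surface at z = 0. Lengths are in m, angles in rad, forces in N, time in s.
With the tool pointing down it reaches from about 0.375 to 0.925 m from the base axis. Payload 5.7 kg.
Tool frame: the origin (TCP) lies between the finger pads, 19 mm behind the fingertips; this is the grasp point; z points along the fingers, x is the direction in which the jaws open and shut, and the axes are right-handed (so a half turn about z gives the same grasp; the last joint's range is limited). The gripper opens to 88 mm and grips with 3 to 60 N. Pads are 20 mm wide; open, the fingers measure 115 mm over their backs; the gripper's body (75 mm by 178 mm) begins 61 mm behind the grasp point.
Start: joints at [-1.435, 0.359, 1.51, -0, 1.272, -0.115], TCP at [0.149, -0.581, 0.241] pointing down, gripper open.
Joint ranges: [-2.97, 2.97], [-1.01, 2.36], [0.21, 2.38], [-0.96, 4.11], [0.2, 2.71], [-2.98, 2.98]. Speed limits (rad/s): [2.39, 2.39, 3.14, 3.14, 3.14, 3.14].

INTERFACE

Orientations are given as a unit quaternion [x, y, z, w].
In Python, from bench import move_ptp, servo_line, goto_joints, move_gripper, sleep, inverse_kinematics, capture, PlanningError, close_job, spot_in, silhouettes, current_clock, current_joint_pos, current_qvel, current_joint_torque, current_position, current_orientation, current_force, current_torque, current_finger_gap gives the robot as it stands. Calls block until the motion is done:
- move_ptp(position, orientation): joint-space move of the TCP to a pose.
- servo_line(position, orientation=None, rate=0.15, contact_N=None): straight line of the TCP; orientation=None keeps the orientation; rate is the mean speed in m/s. With contact_N (N) it stops when the force on the tool has changed by that much, and returns True; else False.
- goto_joints(angles): joint-space move.
- move_gripper(opening): finger opening in m; the grip force is fixed at half the most; returns when the fingers have stopped.
- sleep(seconds).
- inverse_kinematics(position, orientation): joint angles nearest the present ones, or None.
- capture(name): name is "scene" or "top"; returns a dict with "image" (400x640x3 uint8, blue, green, red), "range_z" (400x640 float32, m along the optical axis (not along the pixel's ray), 0 where there is no reading), "intrinsics" (3x3 intrinsics, pixels), "R" (3x3) and "t" (3): a world point X has camera coordinates R X + t. Camera axes: x right, y down, z forward; pixel columns grow to the right and rows downward; lengths in m; the calibration is good to about 2 mm. A picture is of the moment at which its call begins.
A pose or a line that the arm cannot do raises PlanningError and nothing moves.
- close_job(): hands the job in, once; it reports no verdict.
Trained networks look in the newest picture that a camera, given by its name, has taken for a name from the list of things; names that differ only in an ending like _2 or _b are one class to them, and where a whole thing is asked for, a point or a joint stands for the part that bears it (a point fixed in the world has none). Each returns a list of dicts, best first, with "conf" (0 to 1); they miss things now and then, are a little off and sometimes report something else, mostly with a low value. They report only what shows in the picture. A call takes as long as a camera call. They do not tell look-alikes from the thing itself.
- spot_in(camera, query): "xy" ([column, row] in pixels, amid what is visible of it).
- silhouettes(camera, query): "region" (400x640 bool, what is visible of it) and "xy" ([column, row] in pixels, amid what is visible of it).
Readings, each from a call of its own:
- current_clock(): time.
- current_joint_pos(): joint angles.
- current_qvel(): joint speeds.
- current_joint_torque(): joint torques, N m.
- current_position(): TCP position.
- current_orientation(): TCP orientation.
- current_force(): force on the tool from outside, world axes, zero at the start.
- current_torque(): the same for the moment, N m.
- current_finger_gap(): finger opening in m.
Only numpy, scipy, OpenCV 4.12 (cv2) and the standard library are available. Lean on these libraries where they do the work, as an engineer would, in place of code of your own. Each camera call takes 0.05 s, during which the arm holds its last target. There are 200 camera calls.

TASK

I want to pull the pine board out from under the paint tote: take the tote by its handle bar, lift it about 10 cm straight up off the board, and finish while holding it there, steady and level, with its tins still standing and its brush still lying in it. The two tins look alike but one may be full and the other nearly empty, so feel which end is heavier and, at the end, have your grip where the tote balances, off the bar's middle towards the heavier tin. Never let it tip far, and leave the board and everything else on the bench where they are.

Things in the scene. Friction and masses are not known exactly. Their poses are not given: they have to be found in the camera images.
- tote: open plywood carrying tote on the board, 150 (x) x 280 (y) mm, 0.30 kg empty, under 1 kg with the two tins and brush in it. Origin: centre of its underside, z up. Floor 8 thick, side walls 50 high; at each end (y = +-135) an upright gable 10 thick, 190 high, 50 wide at the top. A round bar handle runs along y between the gables (see handle_mid).
- handle_mid (a point): middle of the tote's bar handle, on its axis, 170 mm above the tote's underside; axes as the tote's. Wooden bar along y, 22 in diameter, 260 long between gables, free all round, nothing within 90 below it. The loaded tote balances up to 35 mm to either side of this point along the bar; gripped elsewhere its heavy end pulls down.
- tin_a: closed paint tin, bare grey metal, 63 mm across and 67 high, standing loose in the tote's +y end, about 85 mm from the middle. Origin: centre of its underside. Weighs anything from 0.05 kg (empty) to 0.31 kg (full); that cannot be seen.
- tin_b: the same kind of tin, standing loose in the tote's -y end; its weight differs independently over the same range
- brush: paint brush 166 mm long, 28 wide, 13 thick, 0.05 kg, lying on the tote's floor along the -x wall. Origin: on its underside near mid-length
- board: loose pine board 250 (its x) x 360 (its y) x 18 mm lying on the bench, under the tote. Origin: centre of its underside, z up; the tote stands near its middle (about 20 mm towards its +x), turned alike within about 9 degrees
- putty_knife: putty knife, 170 mm long, 35 wide, 14 high, lying on the board beside the tote (board's -x side)
- mallet: wooden mallet with a white head, lying at the left (sizes in mm); it stands clear, to be left alone
- screw_jar: glass jar, 60 across and 80 high, at the right (sizes in mm); it stands clear, to be left alone
- spray_can: spray can, 64 across and 190 high, at the right (sizes in mm); it stands clear, to be left alone
- small_carton: closed cardboard carton 90 x 130 x 60, at the right (sizes in mm); it stands clear, to be left alone
- cup: white plastic cup, 84 across and 100 high, far left (sizes in mm); it stands clear, to be left alone
Not all that is in view belongs to the job. What is shaped like the brush but green or red is not meant. What is shaped like the tin_a but blue is not meant.

How it is judged:
At the end, for the whole second after the job is handed in: Fingers hold the tote at rest, underside 50 to 170 mm above the board, within 80 mm sideways of its centre, tilted under 0.07 rad; tins upright, brush in it. The TCP is within 50 mm of the bar's middle, and on the heavier tin's side by 3 mm or more if the tins differ by 80 to 120 g or more (z of tote in the frame of board between 0.068 and 0.188 m and horizontal distance between tote and board below 0.08 m and angle between tote's own z axis and vertical below 0.07 rad and linear speed of tote below 0.02 m/s and angular speed of tote below 0.1 rad/s and contact force between the fingers and tote above 2 N and contact force between tote and board below 0.1 N and z of tin_a in the frame of tote between -0.005 and 0.035 m and horizontal distance between each of tin_a, tin_b, brush and tote below 0.14 m and z of tin_b in the frame of tote between -0.005 and 0.035 m and z of brush in the frame of tote between -0.005 and 0.035 m and angle between each of tin_a, tin_b's own z axis and vertical below 0.12 rad and y of the grasp point in the frame of tote between -0.05 and 0.05 m and (y of the grasp point in the frame of tote above 0.003 m or not ((contact force between tin_a and tote above 1.37 N and contact force between tin_b and tote below 0.59 N) or (contact force between tin_a and tote above 1.77 N and contact force between tin_b and tote below 0.98 N) or (contact force between tin_a and tote above 2.16 N and contact force between tin_b and tote below 1.37 N) or (contact force between tin_a and tote above 2.55 N and contact force between tin_b and tote below 1.77 N) or (contact force between tin_a and tote above 2.94 N and contact force between tin_b and tote below 2.16 N))) and (y of the grasp point in the frame of tote below -0.003 m or not ((contact force between tin_b and tote above 1.37 N and contact force between tin_a and tote below 0.59 N) or (contact force between tin_b and tote above 1.77 N and contact force between tin_a and tote below 0.98 N) or (contact force between tin_b and tote above 2.16 N and contact force between tin_a and tote below 1.37 N) or (contact force between tin_b and tote above 2.55 N and contact force between tin_a and tote below 1.77 N) or (contact force between tin_b and tote above 2.94 N and contact force between tin_a and tote below 2.16 N)))); the arm keeps its last pose, push and grip.
It fails at once if the tote is tipped by more than 0.25 rad (14 degrees) (angle between tote's own z axis and vertical above 0.25 rad).
It fails at once if the board is shifted by more than 30 mm (distance of board from where it was at the start of the episode above 0.03 m).
It fails at once if a bystander is moved by more than 40 mm (distance of any of putty_knife, mallet, screw_jar, spray_can, small_carton, cup from where it was at the start of the episode above 0.04 m).
It also fails if it takes over 61 s, if anything falls off the work surface, if the arm or the gripper's body presses on something with over 40 N, if the wrist force passes 120 N, or if a joint passes its speed limit or range.

## Working session

There is one attempt and no reset: what is moved stays moved. The work goes in short steps, each a Python script; the robot and the scene stay as the last script left them, time stands still between calls to the robot, and variables do not carry over. Pictures are saved under pics/ and viewed, about 8 in all and at most 12, crops included, and the job is handed in when it is done.

```bash
mkdir -p pics
cat > h.py <<'E'
import numpy as np, cv2
from bench import *
def cloud(c):
    z=c["range_z"];K=c["intrinsics"];v,u=np.indices(z.shape)
    P=np.stack([(u-K[0,2])/K[0,0]*z,(v-K[1,2])/K[1,1]*z,z],-1)
    return (P-c["t"])@c["R"]   # R^T (P-t)
E
python3 - <<'E'
from h import *
ims=[]
for n in ("scene","top"):
    c=capture(n); cv2.imwrite(f"pics/{n}0.png",c["image"]); X=cloud(c); ok=c["range_z"]>0
    print(n,"cam",-c["R"].T@c["t"])
    for q in ("tote","handle_mid","board","tin_a","brush","putty_knife"):
        for d in silhouettes(n,q)[:3]:
            m=d["region"]&ok
            if m.sum(): print(q,round(d["conf"],2),np.round(d["xy"]),m.sum(),np.round(np.median(X[m],0),3),np.round(X[m].min(0),3),np.round(X[m].max(0),3))
print(current_clock(),current_orientation(),current_force(),current_torque())
E
```

```text
scene cam [ 1.35990581 -0.10853449  1.39747274]
tote 0.65 [296. 234.] 3012 [ 0.564 -0.088  0.057] [ 0.384 -0.264 -0.008] [0.689 0.068 0.212]
tin_a 0.92 [315. 223.] 351 [ 0.538 -0.019  0.087] [ 0.493 -0.048  0.02 ] [0.556 0.018 0.101]
tin_a 0.83 [275. 248.] 324 [ 0.627 -0.162  0.089] [ 0.584 -0.19   0.026] [ 0.648 -0.134  0.1  ]
tin_a 0.54 [376. 240.] 339 [0.634 0.206 0.063] [ 0.591  0.179 -0.002] [0.655 0.24  0.072]
brush 0.74 [286. 225.] 279 [ 0.51  -0.113  0.035] [ 0.461 -0.197  0.016] [ 0.587 -0.056  0.095]
brush 0.56 [230. 175.] 188 [ 0.227 -0.322  0.01 ] [ 0.164 -0.377 -0.005] [ 0.273 -0.25   0.02 ]
brush 0.52 [313. 222.] 340 [ 0.536 -0.017  0.087] [ 0.48  -0.048  0.02 ] [0.556 0.021 0.101]
putty_knife 0.46 [283. 209.] 195 [ 0.427 -0.109  0.028] [ 0.376 -0.188  0.017] [ 0.477 -0.041  0.038]
top cam [0.11356066 0.00546854 1.76206841]
tote 0.83 [338. 168.] 3482 [ 0.562 -0.11   0.057] [ 0.422 -0.272 -0.007] [0.697 0.056 0.219]
handle_mid 0.85 [340. 170.] 3487 [ 0.562 -0.11   0.057] [ 0.422 -0.272 -0.007] [0.706 0.056 0.219]
handle_mid 0.49 [314. 184.] 207 [ 0.506 -0.025  0.091] [ 0
[... 238 characters left out ...]
155.] 180 [ 0.594 -0.163  0.093] [ 0.581 -0.191  0.026] [ 0.642 -0.137  0.105]
tin_a 0.44 [315. 182.] 201 [ 0.506 -0.022  0.093] [ 0.467 -0.05   0.028] [0.551 0.004 0.207]
brush 0.77 [340. 185.] 298 [ 0.51  -0.121  0.04 ] [ 0.462 -0.203  0.021] [ 0.561 -0.057  0.072]
brush 0.65 [234. 206.] 336 [0.446 0.267 0.013] [ 0.361  0.229 -0.009] [0.516 0.308 0.026]
brush 0.57 [386. 285.] 58 [ 0.171 -0.263  0.015] [ 0.157 -0.277  0.01 ] [ 0.187 -0.246  0.023]
putty_knife 0.94 [336. 213.] 400 [ 0.422 -0.099  0.031] [ 0.379 -0.19   0.011] [ 0.474 -0.038  0.044]
0.7 [ 7.90008603e-01 -6.13095756e-01 -1.40401032e-05 -1.62098603e-05] [ 1.56916373 -0.31347778 -0.19511731] [-0.07469421  0.01261458  0.00570484]
```

Run:
```python
from h import *
for n in ("scene","top"):
    c=capture(n); X=cloud(c); ok=c["range_z"]>0
    lo=np.array([.38,-.3,.165]);hi=np.array([.74,.1,.23])
    m=ok&((X>lo)&(X<hi)).all(-1); P=X[m]
    # bar: fit line in xy by robust
    g=P[(P[:,2]>.17)&(P[:,2]<.2)]
    l=cv2.fitLine(g[:,:2].astype(np.float32),cv2.DIST_HUBER,0,.003,.003).ravel()
    d=l[:2]*np.sign(l[1]); p=l[2:]; s=(P[:,:2]-p)@d; o=(P[:,:2]-p)@[-d[1],d[0]]
    print(n,len(g),"dir",d,"yaw deg",np.degrees(np.arctan2(-d[0],d[1])),"p",p)
    b=abs(o)<.02
    print("s ext",s.min(),s.max(),"mid",p+d*(s.min()+s.max())/2,"off pct",np.percentile(o,[2,50,98]),"bar top z",np.percentile(P[b&(abs(s-(s.min()+s.max())/2)<.1),2],[50,90,98]))
    # gable points
    G=P[P[:,2]>.2]; sg=(G[:,:2]-p)@d
    for k in (sg<0,sg>0):
        if k.any(): print(" gable",k.sum(),G[k].mean(0),np.percentile(sg[k],[5,50,95]), np.percentile(((G[k][:,:2]-p)@[-d[1],d[0]]),[5,50,95]))
    im=c["image"]; y0,x0=(110,180)
    cr=cv2.resize(im[y0:y0+200,x0:x0+266],(800,600),interpolation=cv2.INTER_CUBIC); cv2.imwrite(f"pics/{n}1.png",cr)
```

```text
scene 568 dir [-0.48980945  0.8718295 ] yaw deg 29.328056 p [ 0.56096804 -0.09803291]
s ext -0.14023395310321884 0.14153518313120778 mid [ 0.56064936 -0.09746568] off pct [-3.14666380e-02  8.62010124e-05  3.13189884e-02] bar top z [0.19487221 0.19893342 0.20175954]
 gable 64 [ 0.61543874 -0.20219951  0.20457535] [-0.13856624 -0.1325313  -0.02990828] [-0.01857193  0.00279783  0.0268254 ]
 gable 53 [0.5006941  0.00169222 0.20404045] [0.03796429 0.13301555 0.13964902] [-0.01775903  0.003023    0.02588599]
top 448 dir [-0.48491165  0.87456316] yaw deg 29.006681 p [ 0.5531847  -0.10569681]
s ext -0.1386673899361639 0.1429276586143679 mid [ 0.55215176 -0.10383388] off pct [-0.03265484 -0.00064468  0.03242191] bar top z [0.19871991 0.20405993 0.20683405]
 gable 166 [ 0.59954661 -0.18277508  0.20492965] [-0.13516259 -0.10508119 -0.00925504] [-0.02367715 -0.002975    0.01611624]
 gable 172 [ 0.51157788 -0.02786079  0.20465905] [0.01049981 0.09946967 0.1415272 ] [-0.01859946 -0.00138414  0.0172008 ]
```

View pics/scene0.png

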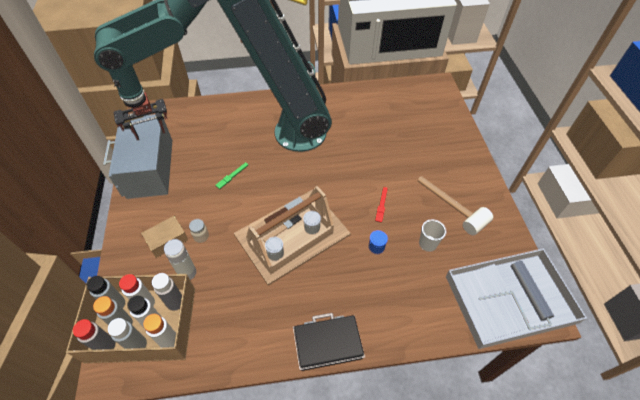

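View pics/top1.png

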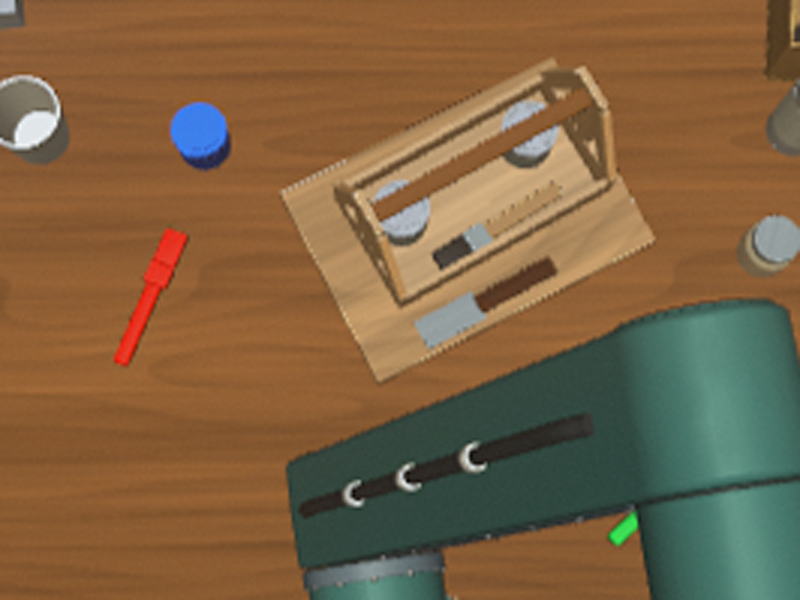

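The scene view shows the tote on its board at about (296,232), with tins at (315,222) and (275,248). The blue tin and the red and green brushes are decoys. The top crop shows the bar free all round. The two bar fits agree: middle ≈ (0.555, −0.1015), yaw ≈ 29.2°. Next I'll grip near the middle and do a tiny weighing lift.

```bash
cat >> h.py <<'E'
from scipy.spatial.transform import Rotation as Ro
YAW=np.radians(29.2); TX=np.array([np.cos(YAW),np.sin(YAW),0]); TY=np.array([-TX[1],TX[0],0]); MID=np.array([.555,-.1015,.188])
def quat(s): x=s*TX; z=np.array([0,0,-1.]); return Ro.from_matrix(np.stack([x,np.cross(z,x),z],1)).as_quat()
def wrench(n=25):
    a=[]
    for _ in range(n): a.append(np.r_[current_force(),current_torque()]); sleep(.02)
    a=np.array(a); w=a.mean(0); print("t",round(current_clock(),2),"F",w[:3].round(3),"T",w[3:].round(4),"sd",a.std(0).round(3),"| T.tx",round(w[3:]@TX,4),"T.ty",round(w[3:]@TY,4)); return w
E
python3 - <<'E'
from h import *
p=np.array(current_position()); servo_line(p+[0,0,.16],rate=.3)
best=min((s for s in (1,-1) if inverse_kinematics(MID+[0,0,.14],quat(s)) is not None),key=lambda s:abs(np.array(inverse_kinematics(MID+[0,0,.14],quat(s)))-current_joint_pos()).sum())
print("s",best); q=quat(best); np.save("q.npy",q)
move_ptp(MID+[0,0,.14],q); print(current_joint_pos()); 
servo_line(MID+[0,0,.05],rate=.15); sleep(.3); wrench()
print(servo_line(MID,rate=.06,contact_N=6)); sleep(.3); w0=wrench(); np.save("w0.npy",w0)
move_gripper(.03); print("gap",current_finger_gap()); wrench(10)
c=capture("scene"); cv2.imwrite("pics/scene2.png",cv2.resize(c["image"][130:300,200:427],(800,600),interpolation=cv2.INTER_CUBIC))
E
```

```text
s 1
[-3.04629963e-01  2.40224024e-01  1.46495773e+00 -3.20334475e-04
  1.43604426e+00 -8.12809079e-01]
t 5.21 F [-0.128 -0.066 -0.01 ] T [-0.0291 -0.1187 -0.0025] sd [0.382 0.616 0.498 0.033 0.032 0.029] | T.tx -0.0833 T.ty -0.0894
False
t 6.91 F [ 0.042  0.137 -0.146] T [-0.0308 -0.1185  0.0005] sd [0.517 0.455 0.523 0.024 0.03  0.028] | T.tx -0.0846 T.ty -0.0884
gap 0.030242025054916202
t 8.07 F [-0.208 -0.386  0.144] T [-0.0261 -0.124  -0.0056] sd [0.416 0.324 0.406 0.033 0.033 0.029] | T.tx -0.0833 T.ty -0.0955
```

View pics/scene2.png

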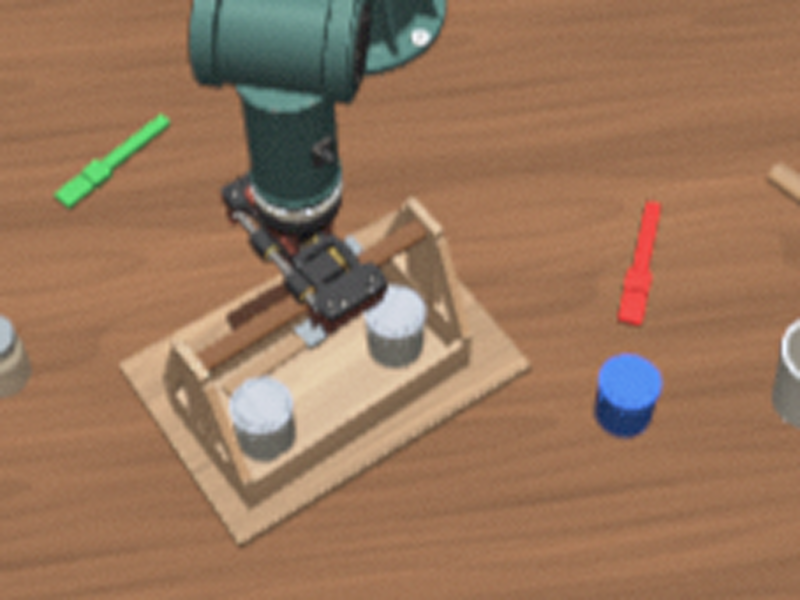

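The fingers straddle the bar near its middle without touching it. Now I'll close and lift slightly to feel the weight.

```bash
cat >> h.py <<'E'
def feel(w0,n=40):
    w=wrench(n)-w0; off=w[3:]@TX/(w[2] if abs(w[2])>.5 else np.nan); print("  dFz %.2f dT.tx %.4f -> y_off %.1f mm (T=r x F)"%(w[2],w[3:]@TX,off*1e3)); return w
E
python3 - <<'E'
from h import *
w0=np.load("w0.npy"); q=np.load("q.npy")
move_gripper(0.0); print("gap",current_finger_gap()); sleep(.3); feel(w0,20)
for dz in (.003,.007):
    servo_line(MID+[0,0,dz],q,rate=.015); sleep(.4); feel(w0)
c=capture("scene"); print(current_finger_gap()); cv2.imwrite("pics/scene3.png",cv2.resize(c["image"][180:280,220:353],(800,600),interpolation=cv2.INTER_CUBIC))
E
```

```text
gap 0.021354230825149548
t 9.07 F [ 2.512  1.523 -2.006] T [ 0.2491 -0.5859  0.0142] sd [0.559 0.503 0.369 0.03  0.027 0.031] | T.tx -0.0684 T.ty -0.633
  dFz -1.86 dT.tx 0.0162 -> y_off -8.7 mm (T=r x F)
t 10.48 F [-0.105 -0.113 -7.697] T [-0.0421 -0.0762  0.001 ] sd [0.537 0.481 0.549 0.028 0.032 0.034] | T.tx -0.0739 T.ty -0.046
  dFz -7.55 dT.tx 0.0107 -> y_off -1.4 mm (T=r x F)
t 11.97 F [ 0.026  0.013 -7.676] T [-0.039  -0.0675 -0.0082] sd [0.455 0.464 0.455 0.031 0.03  0.031] | T.tx -0.067 T.ty -0.0399
  dFz -7.53 dT.tx 0.0176 -> y_off -2.3 mm (T=r x F)
0.021338143097770643
```

View pics/scene3.png

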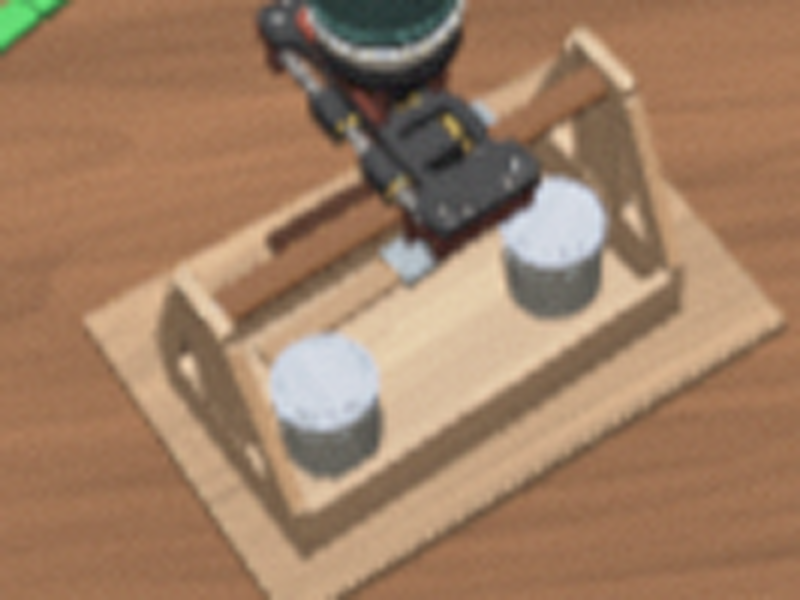

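```bash
cat >> h.py <<'E'
def tins(k=1):
    R={}
    for _ in range(k):
        for n in ("scene","top"):
            c=capture(n); X=cloud(c)
            for d in silhouettes(n,"tin_a"):
                m=d["region"]&(c["range_z"]>0); P=X[m]; 
                if m.sum()<80: continue
                y=(np.median(P,0)-MID)@TY; x=(np.median(P,0)-MID)@TX
                if abs(x)>.08 or abs(y)>.13: continue
                zt=np.percentile(P[:,2],75); top=P[abs(P[:,2]-zt)<.01]
                R.setdefault((n,"A" if y>0 else "B"),[]).append(np.r_[top.mean(0)-MID,len(top)]@np.c_[np.r_[TX,0],np.r_[TY,0],[0,0,1,0],[0,0,0,1]])
    for k in sorted(R): print(k,np.mean(R[k],0).round(4))
    return R
E
python3 - <<'E'
from h import *
w0=np.load("w0.npy"); q=np.load("q.npy")
tins(2); wrench(30)
servo_line(MID+[0,0,.02],q,rate=.02); sleep(.4); feel(w0); tins(2)
for n in ("scene","top"):
    c=capture(n);X=cloud(c);L=(X-MID)@np.stack([TX,TY,[0,0,1]],1)
    for s in (1,-1):
        m=(c["range_z"]>0)&(abs(L[...,1]*s-.135)<.012)&(abs(L[...,0])<.03)&(L[...,2]>0); print(n,"gable",s,m.sum(),np.percentile(L[m][:,2],[50,75,90]).round(4))
print(current_position()-MID)
E
```

```text
('scene', 'A') [ 1.80e-02  8.80e-02 -9.01e-02  1.72e+02]
('scene', 'B') [ 2.26e-02 -8.13e-02 -9.04e-02  2.34e+02]
t 12.92 F [ 0.07  -0.042 -7.793] T [-0.0189 -0.0657 -0.0031] sd [0.439 0.506 0.473 0.035 0.032 0.033] | T.tx -0.0486 T.ty -0.0481
t 14.78 F [-0.021  0.02  -7.796] T [-0.0305 -0.0696  0.0009] sd [0.49  0.544 0.567 0.029 0.029 0.027] | T.tx -0.0606 T.ty -0.0459
  dFz -7.65 dT.tx 0.0240 -> y_off -3.1 mm (T=r x F)
('scene', 'A') [ 1.650e-02  8.870e-02 -7.710e-02  1.925e+02]
('scene', 'B') [ 2.230e-02 -8.110e-02 -7.710e-02  2.385e+02]
scene gable 1 103 [0.0291 0.0359 0.0389]
scene gable -1 90 [0.0332 0.0379 0.0398]
top gable 1 41 [0.0387 0.0427 0.0447]
top gable -1 99 [0.0362 0.0414 0.044 ]
[ 9.36237392e-06 -6.23019242e-06  1.99986718e-02]
```

The tote lifts free and level at 0.78 kg. The moment puts the balance point about 2–3 mm towards −y (tin_b), so the tins differ by roughly 40–50 g. I'll set it down, regrip about 5 mm towards −y, and weigh again before the real lift.

Run:
```python
from h import *
w0=np.load("w0.npy"); q=np.load("q.npy")
servo_line(MID+[0,0,.004],q,rate=.02); servo_line(MID+[0,0,-.001],q,rate=.008,contact_N=5); print("z",current_position()[2]); sleep(.2); feel(w0,15)
move_gripper(.034); sleep(.2)
P=MID+TY*-.005
servo_line(P,q,rate=.02); sleep(.4); w1=wrench(60); np.save("w1.npy",w1); print((w1-w0).round(3))
move_gripper(0.); sleep(.3)
servo_line(P+[0,0,.01],q,rate=.02); sleep(.5); feel(w1,70); tins(1)
```

```text
z 0.18793186737727594
t 17.2 F [-0.221 -0.47   6.871] T [-0.0813 -0.0893  0.0107] sd [0.543 0.483 0.504 0.022 0.035 0.031] | T.tx -0.1145 T.ty -0.0383
  dFz 7.02 dT.tx -0.0299 -> y_off -4.3 mm (T=r x F)
t 19.74 F [-0.087 -0.018  0.014] T [-0.0197 -0.1128  0.0047] sd [0.434 0.5   0.477 0.025 0.033 0.027] | T.tx -0.0722 T.ty -0.0888
[-0.129 -0.155  0.159  0.011  0.006  0.004]
t 22.72 F [-0.044 -0.07  -7.853] T [-0.0658 -0.0919  0.0025] sd [0.487 0.497 0.481 0.033 0.032 0.028] | T.tx -0.1023 T.ty -0.0482
  dFz -7.87 dT.tx -0.0301 -> y_off 3.8 mm (T=r x F)
('scene', 'A') [ 1.72e-02  4.78e-02 -6.02e-02  1.38e+02]
('scene', 'B') [ 2.36e-02 -8.14e-02 -8.68e-02  2.35e+02]
```

Both weighings agree: the balance point is about 2 mm towards tin_b, and the −5 mm grip is within 3–4 mm of it. Now the full lift.

Run:
```python
from h import *
q=np.load("q.npy"); w1=np.load("w1.npy"); P=MID+TY*-.005
servo_line(P+[0,0,.1],q,rate=.04); sleep(1.); feel(w1,20)
print(current_position()-P,current_finger_gap(),abs(np.array(current_qvel())).max()); tins(2)
for n in ("scene","top"):
    c=capture(n);X=cloud(c);L=(X-MID)@np.stack([TX,TY,[0,0,1]],1)
    for s in (1,-1):
        m=(c["range_z"]>0)&(abs(L[...,1]*s-.135)<.012)&(abs(L[...,0])<.03)&(L[...,2]>.08); print(n,"gable",s,m.sum(),np.percentile(L[m][:,2],[50,75,90]).round(4),np.percentile(L[m][:,1],[5,50,95]).round(4))
    for d in silhouettes(n,"brush")[:3]:
        m=d["region"]&(c["range_z"]>0); print(n,"brush",round(d["conf"],2),np.median(L[m],0).round(3))
    cv2.imwrite(f"pics/{n}4.png",cv2.resize(c["image"][130:290,210:423],(800,600),interpolation=cv2.INTER_CUBIC))
```

```text
t 26.65 F [ 0.032 -0.037 -7.644] T [-0.0646 -0.1006  0.012 ] sd [0.597 0.418 0.486 0.034 0.027 0.031] | T.tx -0.1054 T.ty -0.0563
  dFz -7.66 dT.tx -0.0332 -> y_off 4.3 mm (T=r x F)
[ 2.66610387e-05 -1.01888994e-05  1.00012498e-01] 0.02131382486528941 0.001678016882649728
('scene', 'A') [1.530e-02 8.720e-02 2.800e-03 2.155e+02]
('scene', 'B') [ 2.31e-02 -8.21e-02  2.90e-03  2.46e+02]
scene gable 1 107 [0.108  0.1162 0.1185] [0.1259 0.1319 0.1387]
scene gable -1 106 [0.111  0.1183 0.1196] [-0.1388 -0.1371 -0.1255]
scene brush 0.64 [-0.045 -0.003 -0.051]
scene brush 0.57 [-0.398 -0.024 -0.178]
scene brush 0.36 [ 0.024  0.082 -0.   ]
top gable 1 56 [0.1183 0.1217 0.1243] [0.1311 0.1378 0.1402]
top gable -1 101 [0.1161 0.1222 0.125 ] [-0.1387 -0.1312 -0.1256]
top brush 0.88 [-0.4   -0.035 -0.174]
top brush 0.63 [ 0.107  0.345 -0.175]
```

View pics/scene4.png

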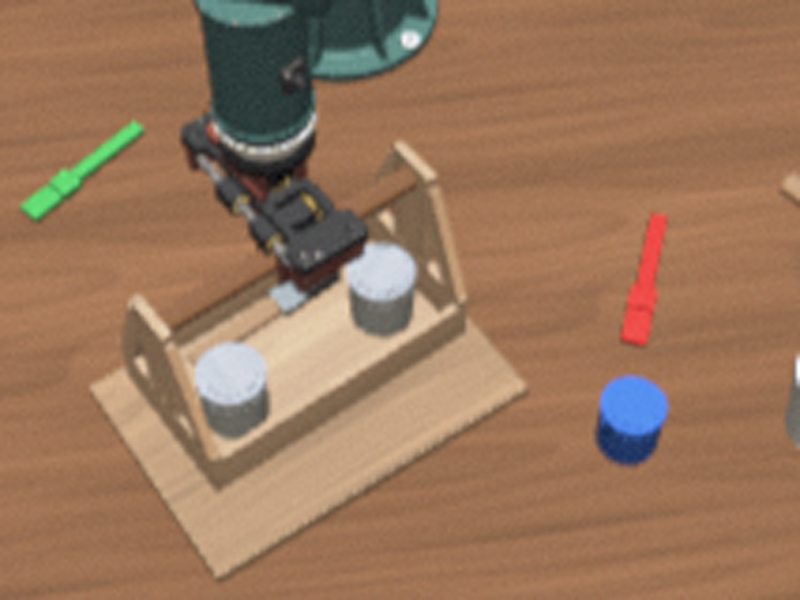

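The picture shows the tote lifted clear of the board. Both tins are upright, at about (232,390) and (382,285), the brush lies along the −x wall, and the board is in place. Handing in.

```bash
python3 -c "
from h import *
sleep(.5); print(current_force(),current_finger_gap(),current_clock()); close_job()"
```

```text
[ 0.76290578  0.06297897 -8.05878333] 0.02141172861801471 27.75
the job is handed in; nothing more can be done
```

I lifted the tote 10 cm straight up by its bar and handed the job in while holding it there, at 27.8 s on the robot's clock.

- **Weighing:** I first gripped at the bar's middle and made a small 20 mm lift. The loaded tote weighs about 0.78 kg and balances about 2 mm from the middle, towards tin_b at the −y end. That makes tin_b heavier by only about 20–45 g.
- **Grip:** I set the tote down, regripped 5 mm towards tin_b and weighed again. The two weighings put the balance point at −2.5 mm and −1.2 mm. With sensor noise and the camera estimate of the bar's middle, I'd trust it to about 2 mm. The final grip is therefore 3–4 mm past the balance point, and friction holds it.
- **Last checks:**
  - The arm was still, and the finger gap was a steady 21.4 mm on the 22 mm bar.
  - The two tin tops were within 0.1 mm of the same height, and the gable tops within about 2 mm over 270 mm, so the tote is level end to end. I did not measure sideways tilt on its own.
  - The brush was in the tote, and in the picture the board had not visibly moved.
- **Disagreements:**
  - After the regrip, one network reading of tin_a was clearly off, but later readings and the picture were normal.
  - At the end, the top camera found only the green and red decoy brushes. The scene camera and the picture confirmed the real one.

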